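# Slide the loaded tray over the step and home against the buffer

### The job

Push the small tray, with the bottle standing in it, along the bench and up over the step onto the raised plate between the guides; keep it sliding, never lift it, do not let the bottle tip, and if the tray catches do not force it (stay under 20 N). Carry on until the tray bears on the sprung buffer, press it home there with about 8 N for a second (never more than 15 N on the buffer), then back away slowly so that the tray stays resting against the buffer, and leave the two loose castings beside it alone.

Things in the scene. Friction and masses are not known exactly. Their poses are not given: they have to be found in the camera images.
- receiver: Fixed steel plate 3 mm high, 152 mm long, 168 mm wide, with a square step up from the bench at its near edge. Origin: bench height, middle of the step edge; x points along the plate away from the step, the way the tray must go; y left, z up. A stop bracket closes its far end.
- guide_mouth (a point): Point on the plate's middle line and top face, 37 mm past the step edge, where the straight black plastic side guides begin. They are 13 mm high above the plate, 114 mm clear apart, and end 122 mm past the step. Before them flared ends open to about 140 mm at 6 mm past the step. Bring the tray in on the middle line, within 2 mm: pushed in off the line its corner can catch on a flare.
- stop: Fixed aluminium bracket 12x60x30 mm across the plate's end; origin on the plate, mid face towards the step, 140 mm past the step. Its screw holds a black rubber buffer, 11 mm across, 14 mm above the bench. The screw's setting is not measured: the free buffer face stands 104 to 122 mm past the step. The buffer gives on a damped spring, 3 N per mm, bottoming after 6 mm; the screw is rigid.
- tray: Loose aluminium tray 100 mm long (x), 110 mm wide (y), 0.36 to 0.54 kg, walls 3 mm. Origin: centre, at the height of its underside. On two slippery plastic skids, turned up at the nose (+x), it rides up the step under a steady push (sliding and climbing take under 8 N); floor top 7 mm up, front wall 22 mm high. Starts nose to the step, up to 0.1 rad askew and 6 mm off the middle line.
- push_wall (a point): Outside face of the tray's rear (-x) wall, mid width, 18 mm above its underside, 50 mm behind the tray's origin. The wall is plain and upright, 110 mm wide, from 4 to 32 mm up: the place to push. Two fingertips held apart against it square the tray up. Pads grip it well sideways: a slanting push carries the tray sideways too.
- bottle: Plastic bottle, 36 mm across and 95 mm tall, about 0.1 kg, standing loose in the tray, its centre about 20 mm ahead of the tray's centre (70 mm ahead of the outside of the rear wall). Origin: centre of its underside; z up along the bottle.
- slide_cap: Bystander: loose round metal cap, 39 mm across, 34 mm high, left of the receiver. Origin: centre of its underside.
- tap_body: Bystander: loose cast fuel cock body, 43 x 67 x 55 mm, right of the receiver. Origin: centre of its underside.
Mind the look-alikes: they are no part of the job. What is meant by the bottle is not purple, and is the larger of those in its own colour.

How it is judged:
By the outcome, as a careful person would: the job done as asked, in the order asked, and still so for the second after the job is handed in, with the robot touching nothing.
It also fails if it takes over 48 s, if anything falls off the work surface, if the arm or the gripper's body presses on something with over 40 N, if the wrist force passes 120 N, or if a joint passes its speed limit or range.

### The arm

A 6-joint arm with a two-finger parallel gripper is mounted at the origin on the work surface; the furniture and walls round the work are solid. World frame = base frame: x ahead of the robot, y to its left, z up, the work surface at z = 0. Lengths are in m, angles in rad, forces in N, time in s.
With the tool pointing down it reaches from about 0.2 to 0.875 m from the base axis. Payload 3.4 kg.
Tool frame: the origin (TCP) lies on the centre line of the jaws, within the pads' length; the fingertips stand robot.tip_reach ahead of it and the grasp point (between the pads) lies 2 mm behind it (robot.tip_reach is the distance from the TCP to the fingertips, in m); z points along the fingers, y is the line along which they close (so a half turn about z gives the same grasp; the last joint's range is limited). The gripper opens to 94 mm and grips with 3 to 60 N. Pads are 16 mm wide; open, the fingers measure 119 mm over their backs; the gripper's body (75 mm by 177 mm) begins 78 mm behind the grasp point.
Start: joints at [-1.26, 0.276, 1.505, -0, 1.361, -0.121], TCP at [0.241, -0.522, 0.222] pointing down, gripper open.
Joint ranges: [-2.89, 2.89], [-0.75, 2.08], [0.22, 2.7], [-1.18, 4.32], [0.11, 2.71], [-2.7, 2.7]. Speed limits (rad/s): [2.57, 2.57, 3.14, 3.14, 3.14, 3.14].

### API

Orientations are given as a rotation vector (axis times angle).
In Python, from plant import robot gives the robot as it stands.
- The arm moves only by the shell command python3 -m crank 'ROWS'. ROWS is a JSON object of lists of equal length, an entry for each row: "translation": the shift along the tool's x, y, z in m, a list of three; "angular": the turn, a rotation vector about the tool's x, y, z in rad, a list of three; "jaw": the opening, from 0 (shut) to 1 (fully open). In form: {"translation": [[x, y, z], ...], "angular": [[wx, wy, wz], ...], "jaw": [jaw, ...]}. A call has 1 to 8 rows; each row shifts and turns the commanded pose from where the row before left it, along the tool's axes as they then stand; what a row does not reach is not made up. A row lasts 1/12 s, in which the tool goes at most 41.7 mm and 7.16 degrees, less where a joint would pass 70% of its speed; a pose out of reach is approached as far as the arm can. A call with a gripper value outside its range is refused whole. The fingers move at their own pace and stop on an object; the grip force is fixed at half the most. Time passes only in rows, so rows that do not move let the fingers close. It gives the time, the measured TCP pose, the force, the opening and the grip force at its end, in the units of the state.
- robot.get_state(): the state, without advancing time (a new reading comes with each control period).
- robot.capture(name): name is "scene" or "top" or "wrist"; returns a dict with "img" (480x640x3 uint8, red, green, blue), "camera_matrix" (3x3 intrinsics, pixels), "k1" (the pictures are not rectified: a ray, as slopes to the right and down, at radius r is drawn at 1 + k1 r^2 times it, then the intrinsics apply), "rvec" (rotation vector, rad) and "tvec" (3), from world to camera coordinates, as OpenCV has them; the wrist camera has in their place "hand_eye" (4x4, takes a point from camera to tool coordinates, whose origin is the TCP and whose axes are the flange's). Camera axes: x right, y down, z forward; pixel columns grow to the right and rows downward; lengths in m; the calibration is good to about 2 mm. A picture is of the moment at which its call begins: read the wrist's pose just before it. There is no depth.
- robot.job_done(): hands the job in; it is judged then, once.
The state is a dict: "time_s": time; "joints": joint angles; "joint_velocities": joint speeds; "tau": joint torques, N m; "position": TCP position; "tool_rot": TCP orientation; "force": force on the tool from outside, world axes, zero at the start; "moment": the same for the moment, N m; "grip_width": finger opening in m; "grip_force": force on a finger pad.
Only numpy, scipy, OpenCV 4.12 (cv2) and the standard library are available. Lean on these libraries where they do the work, as an engineer would, in place of code of your own. Each camera call takes 0.05 s, during which the arm holds its last target. There are 200 camera calls.

## Working session

There is one attempt and no reset: what is moved stays moved. The work goes in short steps, Python scripts to look and compute and a shell command to move; the robot and the scene stay as the last step left them, time stands still between calls to the robot, and variables do not carry over. Pictures are saved under pics/ and viewed, at most 13 in all, crops included, and the job is handed in when it is done.

```bash
ls; mkdir -p pics; python3 - <<'E'
from plant import robot
import cv2,numpy as np
print(robot.tip_reach); s=robot.get_state(); print(s)
for n in("scene","top"):
    c=robot.capture(n); cv2.imwrite(f"pics/{n}0.png",c["img"][:,:,::-1]); np.savez(f"{n}0.npz",**c)
    print(n,c["camera_matrix"],c["k1"],c["rvec"],c["tvec"])
E
```

```text
pics
0.017
{'time_s': 0.0, 'joints': array([-1.25997518e+00,  2.76565122e-01,  1.50612355e+00, -3.90613961e-05,
        1.36070988e+00, -1.21005683e-01]), 'joint_velocities': array([ 0.00103564,  0.00092516,  0.00083785, -0.00034586, -0.00079334,
       -0.00110062]), 'tau': array([-2.62301990e-03, -4.04585767e+01, -2.37227565e+01,  6.98399381e-02,
        3.47932731e-02, -1.29907289e-04]), 'position': array([ 0.24046544, -0.52170083,  0.22162559]), 'tool_rot': array([-3.06689310e+00, -6.72682099e-01,  3.28360099e-04]), 'force': array([-0.14927   , -0.03711959,  0.32868531]), 'moment': array([ 0.03896736,  0.05092753, -0.04904438]), 'grip_force': 0.0, 'grip_width': 0.09397108080278099}
scene [[612.77075746   0.         315.4337843 ]
 [  0.         612.77075746 236.86723017]
 [  0.           0.           1.        ]] -0.19543335764900738 [ 1.99837937 -0.58995871  0.35962962] [-0.42006216  0.24366437  0.47044326]
top [[482.07890453   0.         328.01132046]
 [  0.         482.07890453 238.78221696]
 [  0.           0.           1.        ]] -0.0479572208461521 [ 2.19316085 -2.16912949  0.11939035] [0.12125901 0.57726525 0.84373578]
```

View pics/scene0.png

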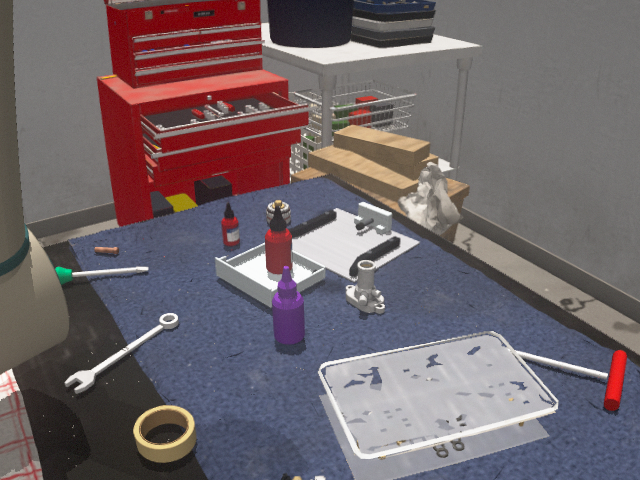

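View pics/top0.png

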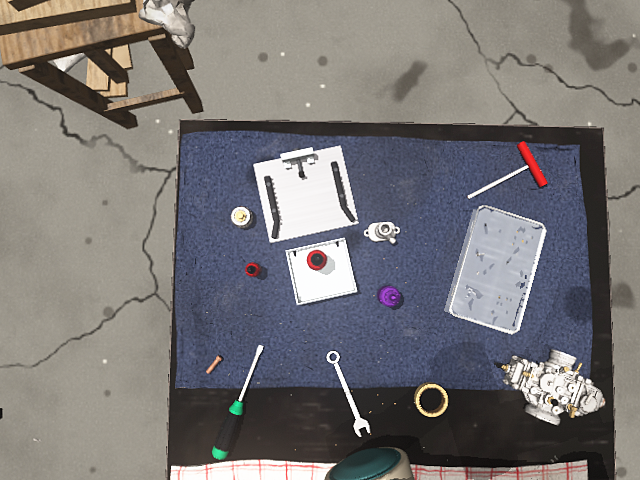

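The top view shows the tray (white box centred near px (321,271)) with the red bottle (317,260). The plate corners are near (254,163), (343,147), (358,225), (269,242), and the stop is at (299,158). The cap is at (241,217), the cock at (383,232), and the purple and small red look-alikes at (390,296) and (253,270).

```bash
cat > h.py <<'E'
import numpy as np,cv2
def ray(c,uv,z):
    K=c["camera_matrix"]; k=float(c["k1"]); R=cv2.Rodrigues(c["rvec"])[0]; t=np.ravel(c["tvec"])
    uv=np.atleast_2d(np.float64(uv)); n=cv2.undistortPoints(uv[:,None],K,np.array([k,0,0,0.]))[:,0]
    d=np.c_[n,np.ones(len(n))]@R; o=-R.T@t
    return o+d*((z-o[2])/d[:,2])[:,None]
def load(f): return dict(np.load(f))
E
python3 - <<'E'
from h import *
c=load("top0.npz"); im=c["img"]
hsv=cv2.cvtColor(im,cv2.COLOR_RGB2HSV)
m=((hsv[...,2]>150)&(hsv[...,1]<60)).astype(np.uint8)
m[:130]=0;m[320:]=0;m[:,:245]=0;m[:,362:]=0
cs,_=cv2.findContours(m,0,cv2.CHAIN_APPROX_NONE)
for q in cs:
    if cv2.contourArea(q)<800: continue
    h=cv2.convexHull(q); p=cv2.approxPolyDP(h,5,True)[:,0]
    print(cv2.contourArea(q),p.tolist())
    for z in(.003,.022,.032):
        w=ray(c,p,z); print(z,w[:,:2].round(4).tolist(),np.linalg.norm(w-np.roll(w,1,0),axis=1).round(4))
rm=((hsv[...,1]>150)&((hsv[...,0]<8)|(hsv[...,0]>172))).astype(np.uint8)
n,_,st,ce=cv2.connectedComponentsWithStats(rm)
for i in range(1,n):
    if st[i,4]>50: print(st[i],ce[i],ray(c,ce[i],.09))
b=cv2.resize(im[140:320,220:420],(800,720),interpolation=cv2.INTER_CUBIC)[:600]
cv2.imwrite("pics/topcrop.png",b[...,::-1])
E
```

```text
3366.0 [[344, 238], [356, 291], [296, 304], [285, 250]]
0.003 [[0.5798, 0.0976], [0.4823, 0.0749], [0.4576, 0.1846], [0.5563, 0.2064]] [0.1113 0.1001 0.1125 0.1011]
0.022 [[0.578, 0.0986], [0.4826, 0.0763], [0.4584, 0.1836], [0.555, 0.205]] [0.1089 0.098  0.1101 0.099 ]
0.032 [[0.5771, 0.0991], [0.4828, 0.077], [0.4588, 0.1831], [0.5543, 0.2043]] [0.1077 0.0969 0.1088 0.0978]
6825.0 [[340, 145], [358, 222], [270, 242], [253, 164]]
0.003 [[0.7564, 0.1064], [0.6101, 0.0718], [0.5708, 0.2344], [0.7175, 0.2696]] [0.1678 0.1504 0.1673 0.1508]
0.022 [[0.7508, 0.1072], [0.6076, 0.0733], [0.5692, 0.2324], [0.7127, 0.2669]] [0.1642 0.1471 0.1637 0.1476]
0.032 [[0.7478, 0.1075], [0.6063, 0.074], [0.5683, 0.2314], [0.7102, 0.2654]] [0.1623 0.1454 0.1618 0.1459]
[517 141  31  46 464] [531.66163793 163.67887931] [[ 0.70413248 -0.22134295  0.09      ]]
[307 250  19  20 132] [313.63636364 259.43181818] [[0.53511584 0.15216723 0.09      ]]
[245 263  15  13  92] [252.44565217 268.75      ] [[0.51848775 0.25345468 0.09      ]]
```

View pics/topcrop.png

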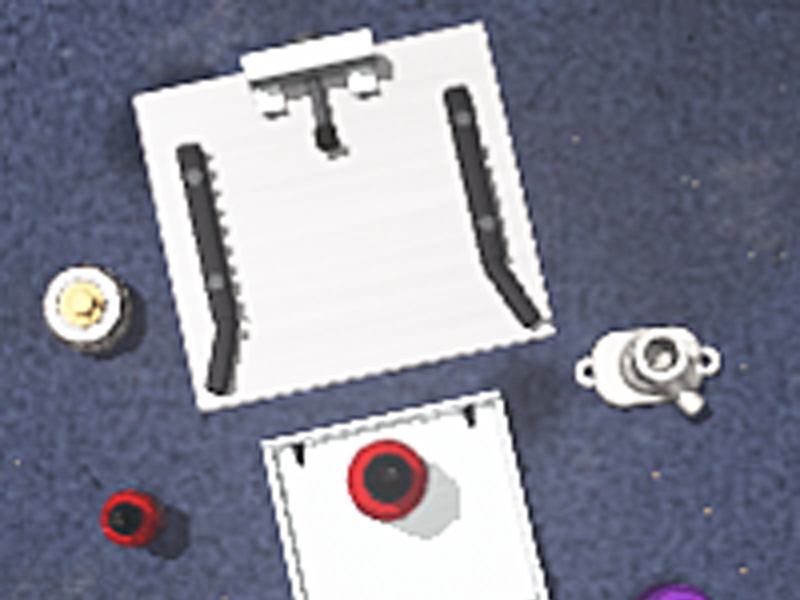

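```bash
cat >> h.py <<'E'
from scipy.spatial.transform import Rotation as Ro
P0=np.array([.5905,.1531]); A=.235; U=np.array([np.cos(A),np.sin(A)]); V=np.array([-U[1],U[0]])
def pf(xy): d=np.asarray(xy)[...,:2]-P0; return np.stack([d@U,d@V],-1)
def stat(robot):
    s=robot.get_state(); R=Ro.from_rotvec(s["tool_rot"]).as_matrix()
    p=s["position"]; f=s["force"]
    print("t",round(s["time_s"],2),"p",p.round(4),"plate",pf(p).round(4),"yaw",round(np.arctan2(R[1,0],R[0,0]),4),"tilt",R[:2,2].round(4),"F",(f[:2]@U).round(2),(f[:2]@V).round(2),f[2].round(2),"w",round(s["grip_width"],4))
    return s,R
E
python3 - <<'E'
from plant import robot
from h import *
s,R=stat(robot); c=robot.capture("wrist"); print(c["hand_eye"].round(3)); print(R.round(3))
for q in [(.4387,.1223,.2),(.4387,.1223,.027)]: print(R.T@(np.array(q)-s["position"]))
for q in [(383,232),(390,296)]:print(pf(ray(load("top0.npz"),q,.04)))
E
```

```text
t 0.1 p [ 0.2405 -0.5218  0.2217] plate [-0.4975 -0.5748] yaw 0.4318 tilt [-0.0005  0.0015] F 0.4 -0.13 -0.77 w 0.094
[[-0.    -0.958 -0.288  0.085]
 [ 1.     0.    -0.001 -0.001]
 [ 0.001 -0.288  0.958 -0.162]
 [ 0.     0.     0.     1.   ]]
[[ 0.908  0.419 -0.001]
 [ 0.419 -0.908  0.001]
 [ 0.    -0.002 -1.   ]]
[ 0.4495831  -0.50198223  0.02257464]
[ 0.44955556 -0.50171434  0.19557443]
[[-0.03122815 -0.11911749]]
[[-0.14422544 -0.10480367]]
```

```bash
python3 -m crank '{"translation":[[0.0265,-0.0295,0],[0.0265,-0.0295,0],[0.0265,-0.0295,0],[0.0265,-0.0295,0],[0.0265,-0.0295,0],[0.0265,-0.0295,0],[0.0265,-0.0295,0],[0.0265,-0.0295,0]],"angular":[[0,0,0],[0,0,0],[0,0,0],[0,0,0],[0,0,0],[0,0,0],[0,0,0],[0,0,0]],"jaw":[0.62,0.62,0.62,0.62,0.62,0.62,0.62,0.62]}'
python3 -m crank '{"translation":[[0.0265,-0.0295,0],[0.0265,-0.0295,0],[0.0265,-0.0295,0],[0.0265,-0.0295,0],[0.0265,-0.0295,0],[0.0265,-0.0295,0],[0.0265,-0.0295,0.01],[0.0265,-0.0295,0.0126]],"angular":[[0,0,0],[0,0,0],[0,0,0],[0,0,0],[0,0,0],[0,0,0],[0,0,0],[0,0,0]],"jaw":[0.62,0.62,0.62,0.62,0.62,0.62,0.62,0.62]}'
python3 -m crank '{"translation":[[0.0255,-0.030,0.03],[0,0,0.03],[0,0,0],[0,0,0]],"angular":[[0,0,0.1],[0,0,0.096],[0,0,0],[0,0,0]],"jaw":[0.62,0.62,0.62,0.62]}'
python3 - <<'E'
from plant import robot
from h import *
s,R=stat(robot); c=robot.capture("wrist"); cv2.imwrite("pics/w1.png",c["img"][...,::-1]); np.savez("w1.npz",**c,pos=s["position"],R=R)
E
```

```text
time_s: 0.82
position: [0.3343, -0.2172, 0.2224]
tool_rot: [-3.069, -0.672, -0.0]
force: [1.3, 0.4, -0.3]
grip_width: 0.0581
grip_force: 0.0
time_s: 1.48
position: [0.4291, 0.086, 0.2005]
tool_rot: [3.068, 0.674, 0.005]
force: [-0.2, -0.7, -0.1]
grip_width: 0.0581
grip_force: 0.0
time_s: 1.82
position: [0.4355, 0.1158, 0.1435]
tool_rot: [3.119, 0.375, -0.007]
force: [-0.2, -0.4, 0.4]
grip_width: 0.0579
grip_force: 0.0
t 1.82 p [0.4355 0.1158 0.1435] plate [-0.1594 -0.0002] yaw 0.2394 tilt [-0.0045 -0.001 ] F -0.25 -0.38 0.4 w 0.0579
```

View pics/w1.png

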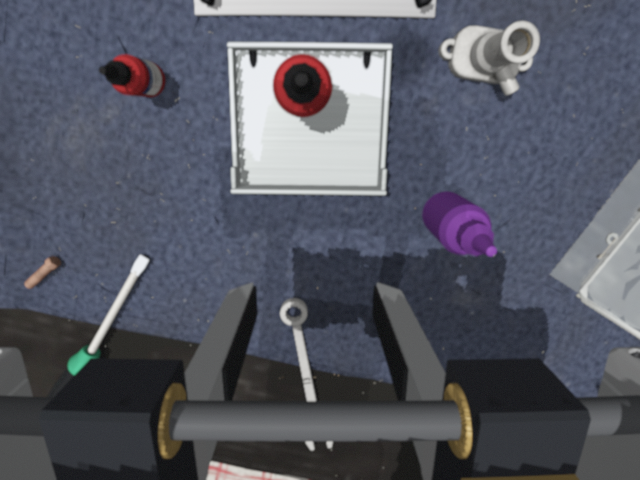

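The wrist view shows the tray rim with its rear wall running from (231,193) to (386,194) and its front near row 45. The plate's near edge runs from (195,14) to (436,17), and the purple bottle is clear of the fingers. I'll measure from this view.

```bash
cat >> h.py <<'E'
def wcast(f,uv,z):
    c=load(f) if isinstance(f,str) else f
    T=np.eye(4);T[:3,:3]=c["R"];T[:3,3]=c["pos"]; X=np.linalg.inv(T@c["hand_eye"])
    return ray(dict(camera_matrix=c["camera_matrix"],k1=c["k1"],rvec=cv2.Rodrigues(X[:3,:3])[0],tvec=X[:3,3]),uv,z)
E
python3 - <<'E'
from h import *
c=load("w1.npz"); g=cv2.cvtColor(c["img"],cv2.COLOR_RGB2HSV)
m=((g[...,2]>110)&(g[...,1]<60)).astype(np.uint8); m[210:]=0; m[:,:180]=0; m[:,445:]=0
cs,_=cv2.findContours(m,0,cv2.CHAIN_APPROX_NONE)
for q in cs:
    if cv2.contourArea(q)>800:
        h=cv2.approxPolyDP(cv2.convexHull(q),5,True)[:,0]; print(h.tolist())
        for z in (.003,.022,.032): print(z,pf(wcast(c,h,z)).round(4).tolist())
# rear wall bottom line?
E
```

```text
[[392, 44], [385, 195], [230, 193], [226, 41], [334, 37]]
0.003 [[-0.0187, -0.0535], [-0.1271, -0.0542], [-0.1261, 0.067], [-0.0171, 0.0642], [-0.0145, -0.0123]]
0.022 [[-0.0222, -0.0501], [-0.1238, -0.0507], [-0.1228, 0.0628], [-0.0207, 0.0602], [-0.0183, -0.0115]]
0.032 [[-0.024, -0.0483], [-0.122, -0.0489], [-0.121, 0.0606], [-0.0226, 0.0581], [-0.0202, -0.011]]
[[436, 0], [430, 18], [192, 12], [192, 0]]
0.003 [[0.0103, -0.0828], [-0.0013, -0.0794], [0.0019, 0.0872], [0.0096, 0.0866]]
0.022 [[0.005, -0.0775], [-0.0059, -0.0744], [-0.0028, 0.0817], [0.0043, 0.0813]]
0.032 [[0.0022, -0.0748], [-0.0083, -0.0717], [-0.0053, 0.0789], [0.0016, 0.0784]]
```

Plate and tray estimates from the two views agree to a few mm. I need about 1 mm, so I'll take one close look from above both.

```bash
python3 -m crank '{"translation":[[0.01,0,-0.038],[0.02,0,-0.036],[0.035,0,-0.02],[0.04,0,0],[0.04,0,0],[0.04,0,0],[0.02,0,0],[0,0,0]],"angular":[[0,0,0],[0,0,0],[0,0,0],[0,0,0],[0,0,0],[0,0,0],[0,0,0],[0,0,0]],"jaw":[0.62,0.62,0.62,0.62,0.62,0.62,0.62,0.62]}'
python3 -m crank '{"translation":[[0,0,0],[0,0,0]],"angular":[[0,0,0],[0,0,0]],"jaw":[0.62,0.62]}'
python3 - <<'E'
from plant import robot
from h import *
s,R=stat(robot); c=robot.capture("wrist"); cv2.imwrite("pics/w2.png",c["img"][...,::-1]); np.savez("w2.npz",**c,pos=s["position"],R=R)
E
```

```text
time_s: 2.53
position: [0.6415, 0.1626, 0.2398]
tool_rot: [3.12, 0.368, 0.008]
force: [-0.1, -0.4, 0.2]
grip_width: 0.0585
grip_force: 0.0
time_s: 2.7
position: [0.6357, 0.1624, 0.2399]
tool_rot: [3.12, 0.368, 0.001]
force: [-0.8, -0.2, 0.7]
grip_width: 0.0585
grip_force: 0.0
t 2.7 p [0.6357 0.1624 0.2399] plate [ 0.0462 -0.0015] yaw 0.235 tilt [ 0.0005 -0.0002] F -0.79 0.0 0.68 w 0.0585
```

View pics/w2.png

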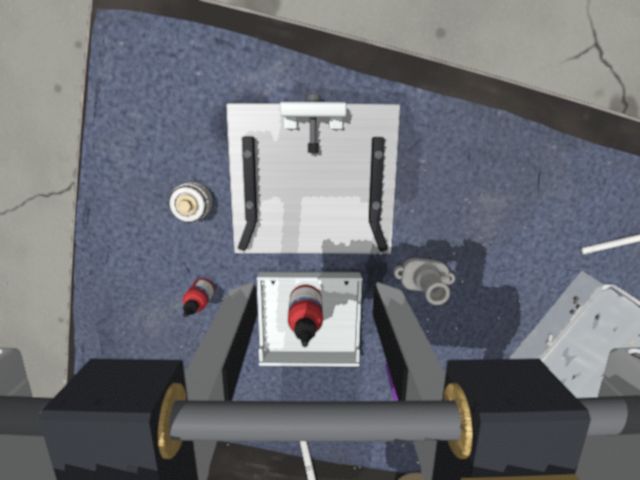

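The view shows the whole plate, with corners near (228,104), (399,105), (393,253), (235,253). The straight guides' inner faces are near columns 257 and 371, the buffer tip is near (313,149), and the tray rim spans (257–362, 275–365). I'll fit lines to the edges.

```bash
cat > m.py <<'E'
import sys
from h import *
c=load(sys.argv[1]); g=cv2.cvtColor(c["img"],cv2.COLOR_RGB2GRAY).astype(float); g=cv2.GaussianBlur(g,(3,3),0)
def edge(lo,hi,at,axis,sign,z,name):
    # scan rows/cols in 'at'; strongest gradient of given sign between lo and hi
    pts=[]
    for a in at:
        l=g[a,lo:hi] if axis=='v' else g[lo:hi,a]
        d=np.diff(l)*sign; i=int(d.argmax())
        if 0<i<len(d)-1:
            den=d[i-1]-2*d[i]+d[i+1]; o=.5*(d[i-1]-d[i+1])/den if den else 0
            x=lo+i+.5+o; pts.append((x,a) if axis=='v' else (a,x))
    w=pf(wcast(c,pts,z)); k=1 if axis=='v' else 0
    for _ in range(3):
        p=np.polyfit(w[:,1-k],w[:,k],1); r=abs(w[:,k]-np.polyval(p,w[:,1-k])); w=w[r<=max(2*np.median(r),3e-4)]
    print(name,"n",len(w),"slope %.4f"%p[0],"at0 %.4f"%p[1],"mean %s"%w.mean(0).round(4),"rms %.5f"%r.std())
E
cat > m2.py <<'E'
from m import *
edge(222,242,range(115,235,3),'v',1,.003,"plate L")
edge(386,405,range(115,230,3),'v',-1,.003,"plate R")
edge(246,260,range(258,380,3),'h',-1,.003,"plate near")
for z in(.016,):
  edge(250,264,range(145,205,2),'v',1,z,"guide L inner")
  edge(364,376,range(145,205,2),'v',-1,z,"guide R inner")
for z in (.022,.032):
  edge(252,264,range(282,360,3),'v',1,z,f"tray L {z}")
  edge(355,368,range(282,360,3),'v',-1,z,f"tray R {z}")
edge(358,372,range(265,355,3),'h',-1,.032,"tray rear")
edge(266,280,range(265,355,3),'h',1,.022,"tray front")
print(pf(wcast(c,[(313,153),(310,153)],.014)))
E
python3 m2.py w2.npz
```

```text
plate L n 40 slope -0.0036 at0 0.0862 mean [0.0835 0.0859] rms 0.00006
plate R n 39 slope -0.0061 at0 -0.0821 mean [ 0.085  -0.0827] rms 0.00006
plate near n 37 slope 0.0029 at0 -0.0005 mean [-0.0005  0.0022] rms 0.00005
guide L inner n 18 slope -0.0111 at0 0.0557 mean [0.088  0.0546] rms 0.00034
guide R inner n 30 slope -0.0052 at0 -0.0545 mean [ 0.085 -0.055] rms 0.00003
tray L 0.022 n 19 slope -0.0027 at0 0.0607 mean [-0.067   0.0609] rms 0.00012
tray R 0.022 n 23 slope -0.0035 at0 -0.0498 mean [-0.0653 -0.0496] rms 0.00008
tray L 0.032 n 20 slope -0.0027 at0 0.0591 mean [-0.0619  0.0593] rms 0.00011
tray R 0.032 n 23 slope -0.0035 at0 -0.0485 mean [-0.0602 -0.0483] rms 0.00008
tray rear n 30 slope 0.0083 at0 -0.1219 mean [-0.1218  0.0061] rms 0.00004
tray front n 28 slope 0.0113 at0 -0.0212 mean [-0.0211  0.0076] rms 0.00007
[[0.1052764  0.00096461]
 [0.10527689 0.0038837 ]]
```

```bash
python3 -m crank '{"translation":[[-0.035,0,0],[-0.04,0,0],[-0.04,-0.003,0],[-0.04,-0.004,0],[-0.035,0,0.015],[-0.014,0,0.03],[0,0,0.038],[0,0,0.038]],"angular":[[0,0,0.0045],[0,0,0],[0,0,0],[0,0,0],[0,0,0],[0,0,0],[0,0,0],[0,0,0]],"jaw":[0.62,0.62,0.62,0.62,0.62,0.62,0.62,0.62]}'
python3 -m crank '{"translation":[[0,0,0.035],[0,0,0.03],[0,0,0.02],[0,0,0.0],[0,0,0],[0,0,0]],"angular":[[0,0,0],[0,0,0],[0,0,0],[0,0,0],[0,0,0],[0,0,0]],"jaw":[0.62,0.62,0.62,0.62,0.62,0.62]}'
python3 -c "
from plant import robot
from h import *
stat(robot)"
```

```text
time_s: 3.42
position: [0.4347, 0.1231, 0.1189]
tool_rot: [3.12, 0.363, 0.009]
force: [1.6, -0.6, -0.4]
grip_width: 0.0585
grip_force: 0.0
time_s: 3.92
position: [0.4371, 0.1235, 0.0343]
tool_rot: [3.121, 0.363, 0.005]
force: [-0.4, 0.8, 0.2]
grip_width: 0.0584
grip_force: 0.0
t 3.92 p [0.4371 0.1235 0.0343] plate [-0.1561  0.007 ] yaw 0.2313 tilt [0.0029 0.0002] F -0.19 0.86 0.16 w 0.0584
```

```bash
python3 -m crank '{"translation":[[0.004,0.0014,0.004],[0.004,0,0.003],[0.004,0,0],[0.004,0,0],[0.003,0,0],[0.002,0,0],[0.001,0,0],[0.001,0,0]],"angular":[[0,0,0],[0,0,0],[0,0,0],[0,0,0],[0,0,0],[0,0,0],[0,0,0],[0,0,0]],"jaw":[0.62,0.62,0.62,0.62,0.62,0.62,0.62,0.62]}'
python3 -c "
from plant import robot
from h import *
stat(robot)"
```

```text
time_s: 4.58
position: [0.4591, 0.1275, 0.0255]
tool_rot: [3.121, 0.363, -0.0]
force: [0.4, 0.3, -0.5]
grip_width: 0.0583
grip_force: 0.0
t 4.58 p [0.4591 0.1275 0.0255] plate [-0.1337  0.0057] yaw 0.2314 tilt [-0.0002 -0.0001] F 0.47 0.22 -0.52 w 0.0583
```

```bash
python3 -m crank '{"translation":[[0.001,0,0],[0.001,0,0],[0.001,0,0],[0.001,0,0],[0.001,0,0],[0.001,0,0],[0.001,0,0],[0.001,0,0]],"angular":[[0,0,0],[0,0,0],[0,0,0],[0,0,0],[0,0,0],[0,0,0],[0,0,0],[0,0,0]],"jaw":[0.62,0.62,0.62,0.62,0.62,0.62,0.62,0.62]}'
python3 -c "
from plant import robot
from h import *
stat(robot)"
```

```text
time_s: 5.25
position: [0.4668, 0.1294, 0.0254]
tool_rot: [-3.121, -0.362, 0.0]
force: [-2.3, -0.2, -0.0]
grip_width: 0.0581
grip_force: 1.2
t 5.25 p [0.4668 0.1294 0.0254] plate [-0.1259  0.0057] yaw 0.2313 tilt [-0.0003 -0.    ] F -2.26 0.34 -0.04 w 0.0581
```

```bash
python3 -m crank '{"translation":[[0.0015,0.0003,0],[0.0015,0.0003,0],[0.0015,0.0003,0],[0.0015,0.0003,0],[0.0015,0.0003,0],[0.0015,0.0003,0],[0.0015,0.0003,0],[0.0015,0.0003,0]],"angular":[[0,0,0],[0,0,0],[0,0,0],[0,0,0],[0,0,0],[0,0,0],[0,0,0],[0,0,0]],"jaw":[0.62,0.62,0.62,0.62,0.62,0.62,0.62,0.62]}'
python3 -c "
from plant import robot
from h import *
stat(robot)"
python3 -m crank '{"translation":[[0.0015,0.0003,0],[0.0015,0.0003,0],[0.0015,0.0003,0],[0.0015,0.0003,0],[0.0015,0.0003,0],[0.0015,0.0003,0],[0.0015,0.0002,0],[0.0015,0,0]],"angular":[[0,0,0],[0,0,0],[0,0,0],[0,0,0],[0,0,0],[0,0,0],[0,0,0],[0,0,0]],"jaw":[0.62,0.62,0.62,0.62,0.62,0.62,0.62,0.62]}'
python3 - <<'E'
from plant import robot
from h import *
s,R=stat(robot); c=robot.capture("wrist"); cv2.imwrite("pics/w3.png",c["img"][...,::-1]); np.savez("w3.npz",**c,pos=s["position"],R=R)
E
```

```text
time_s: 5.92
position: [0.4793, 0.1297, 0.0256]
tool_rot: [3.121, 0.362, 0.0]
force: [-2.5, -0.1, -1.0]
grip_width: 0.0584
grip_force: 0.9
t 5.92 p [0.4793 0.1297 0.0256] plate [-0.1136  0.0032] yaw 0.2313 tilt [ 0.0001 -0.0001] F -2.48 0.48 -1.02 w 0.0584
time_s: 6.58
position: [0.4913, 0.1304, 0.0256]
tool_rot: [3.12, 0.362, -0.0]
force: [-1.8, 0.5, -1.7]
grip_width: 0.0584
grip_force: 1.0
t 6.58 p [0.4913 0.1304 0.0256] plate [-0.1017  0.001 ] yaw 0.2313 tilt [ 0.     -0.0002] F -1.62 0.86 -1.71 w 0.0584
```

View pics/w3.png

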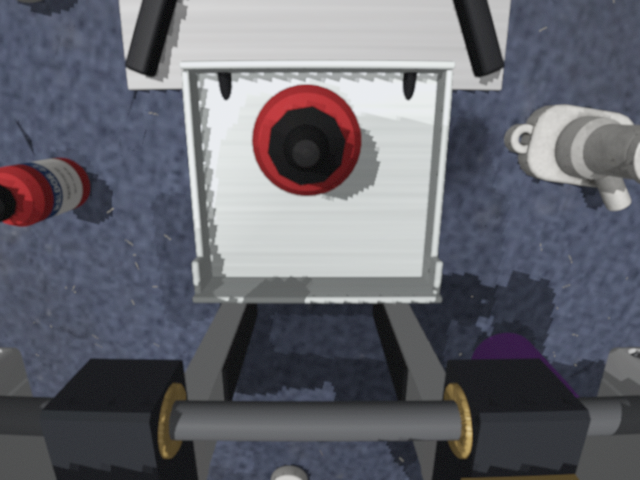

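The tray is square with its nose at the step: front wall (184..452, 66), plate near corners (130,90) and (503,90), flare tips about (130–155,72) and (475–502,73). The bottle is upright at (305,140).

```bash
cat > m3.py <<'E'
from m import *
edge(176,194,range(72,100,2),'v',1,.022,"tray L front")
edge(442,462,range(72,100,2),'v',-1,.022,"tray R front")
edge(176,200,range(72,255,4),'v',1,.022,"tray L")
edge(434,462,range(72,255,4),'v',-1,.022,"tray R")
edge(116,140,range(10,80,3),'v',1,.003,"plate L")
edge(494,520,range(10,80,3),'v',-1,.003,"plate R")
edge(80,97,list(range(132,178,3))+list(range(460,500,3)),'h',-1,.003,"near")
edge(155,190,range(0,50,3),'v',1,.003,"flare L in")
edge(445,480,range(0,50,3),'v',-1,.003,"flare R in")
edge(295,308,list(range(205,430,4)),'h',-1,.032,"tray rear")
E
python3 m3.py w3.npz
```

```text
tray L front n 14 slope -0.0788 at0 0.0543 mean [-0.0006  0.0543] rms 0.00007
tray R front n 14 slope 0.0870 at0 -0.0529 mean [-0.001 -0.053] rms 0.00006
tray L n 37 slope -0.0058 at0 0.0546 mean [-0.0391  0.0548] rms 0.00002
tray R n 38 slope -0.0041 at0 -0.0534 mean [-0.0387 -0.0533] rms 0.00002
plate L n 15 slope -0.0037 at0 0.0855 mean [0.024  0.0855] rms 0.00002
plate R n 16 slope -0.0044 at0 -0.0822 mean [ 0.0228 -0.0823] rms 0.00002
near n 30 slope 0.0051 at0 -0.0005 mean [-0.0005  0.0053] rms 0.00003
flare L in n 17 slope -0.4779 at0 0.0742 mean [0.0262 0.0617] rms 0.00075
flare R in n 17 slope 0.3944 at0 -0.0711 mean [ 0.0257 -0.061 ] rms 0.00002
tray rear n 49 slope 0.0039 at0 -0.0910 mean [-0.091  -0.0006] rms 0.00007
```

```bash
python3 -m crank '{"translation":[[0.001,-0.0001,0],[0.001,-0.0001,0],[0.001,-0.0001,0],[0.001,-0.0001,0],[0.001,-0.0001,0],[0.001,-0.0001,0],[0.001,0,0],[0.001,0,0]],"angular":[[0,0,0],[0,0,0],[0,0,0],[0,0,0],[0,0,0],[0,0,0],[0,0,0],[0,0,0]],"jaw":[0.62,0.62,0.62,0.62,0.62,0.62,0.62,0.62]}'
python3 -c "
from plant import robot
from h import *
stat(robot)"
```

```text
time_s: 7.3
position: [0.4953, 0.1323, 0.0254]
tool_rot: [3.12, 0.363, -0.011]
force: [-9.2, -3.2, 6.4]
grip_width: 0.0585
grip_force: 4.7
t 7.3 p [0.4953 0.1323 0.0254] plate [-0.0974  0.0019] yaw 0.2315 tilt [-0.0069 -0.0015] F -9.67 -0.97 6.36 w 0.0585
```

```bash
python3 -m crank '{"translation":[[0.001,0,0],[0.001,0,0],[0.001,0,0],[0.001,0,0],[0.001,0,0],[0.001,0,0],[0.001,0,0],[0.001,0,0]],"angular":[[0,0,0],[0,0,0],[0,0,0],[0,0,0],[0,0,0],[0,0,0],[0,0,0],[0,0,0]],"jaw":[0.62,0.62,0.62,0.62,0.62,0.62,0.62,0.62]}'
python3 -c "
from plant import robot
from h import *
stat(robot)"
```

```text
time_s: 7.97
position: [0.5073, 0.135, 0.0258]
tool_rot: [-3.121, -0.362, -0.002]
force: [-1.9, -1.0, -1.1]
grip_width: 0.0585
grip_force: 1.1
t 7.97 p [0.5073 0.135  0.0258] plate [-0.0851  0.0017] yaw 0.2312 tilt [0.0015 0.0003] F -2.13 -0.53 -1.14 w 0.0585
```

Climbed the step at about 10 N and force is back to 2 N. Quick numeric check before the mouth.

```bash
python3 - <<'E'
from plant import robot
from h import *
s,R=stat(robot); c=robot.capture("wrist"); cv2.imwrite("pics/w4.png",c["img"][...,::-1]); np.savez("w4.npz",**c,pos=s["position"],R=R)
E
```

```text
t 7.97 p [0.5073 0.135  0.0258] plate [-0.0851  0.0017] yaw 0.2312 tilt [0.0015 0.0003] F -2.13 -0.53 -1.14 w 0.0585
```

View pics/w4.png

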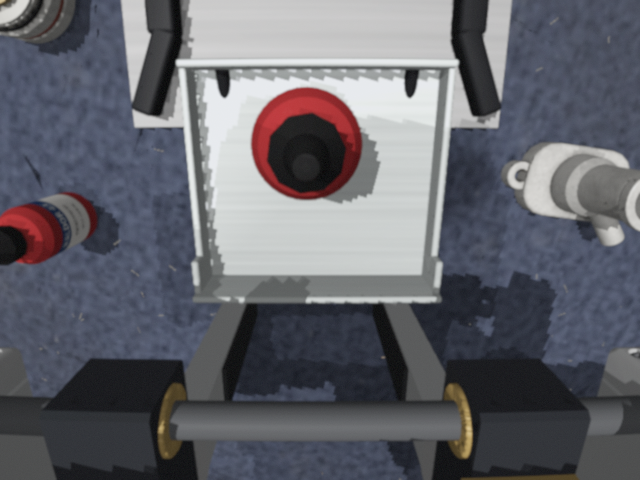

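The tray nose is on the plate and the tray is square, with its front spanning columns 178–459. The guide inner faces are at about 178 and 455 (lower plane), so the tray sits roughly 1 mm right of the guide line. I'll shift it about 0.9 mm left while advancing; the bottle is upright.

```bash
python3 -m crank '{"translation":[[0.001,-0.00015,0],[0.001,-0.00015,0],[0.001,-0.00015,0],[0.001,-0.00015,0],[0.001,-0.00015,0],[0.001,-0.00015,0],[0.001,0,0],[0.001,0,0]],"angular":[[0,0,0],[0,0,0],[0,0,0],[0,0,0],[0,0,0],[0,0,0],[0,0,0],[0,0,0]],"jaw":[0.62,0.62,0.62,0.62,0.62,0.62,0.62,0.62]}'
python3 -c "
from plant import robot
from h import *
stat(robot)"
```

```text
time_s: 8.68
position: [0.5142, 0.1375, 0.0256]
tool_rot: [3.121, 0.362, -0.0]
force: [-2.3, -1.7, -0.1]
grip_width: 0.0583
grip_force: 1.3
t 8.68 p [0.5142 0.1375 0.0256] plate [-0.0778  0.0026] yaw 0.2313 tilt [-0.0002 -0.    ] F -2.67 -1.09 -0.1 w 0.0583
```

```bash
python3 -m crank '{"translation":[[0.001,0,0],[0.001,0,0],[0.001,0,0],[0.001,0,0],[0.001,0,0],[0.001,0,0],[0.001,0,0],[0.001,0,0]],"angular":[[0,0,0],[0,0,0],[0,0,0],[0,0,0],[0,0,0],[0,0,0],[0,0,0],[0,0,0]],"jaw":[0.62,0.62,0.62,0.62,0.62,0.62,0.62,0.62]}'
python3 -c "
from plant import robot
from h import *
stat(robot)"
```

```text
time_s: 9.35
position: [0.522, 0.1393, 0.0256]
tool_rot: [3.121, 0.363, -0.0]
force: [-2.8, -1.1, 0.7]
grip_width: 0.0581
grip_force: 1.5
t 9.35 p [0.522  0.1393 0.0256] plate [-0.0698  0.0026] yaw 0.2313 tilt [-0.0001 -0.0001] F -2.94 -0.41 0.66 w 0.0581
```

```bash
python3 -m crank '{"translation":[[0.001,0,0],[0.001,0,0],[0.001,0,0],[0.001,0,0],[0.001,0,0],[0.001,0,0],[0.001,0,0],[0.001,0,0]],"angular":[[0,0,0],[0,0,0],[0,0,0],[0,0,0],[0,0,0],[0,0,0],[0,0,0],[0,0,0]],"jaw":[0.62,0.62,0.62,0.62,0.62,0.62,0.62,0.62]}'
python3 -c "
from plant import robot
from h import *
stat(robot)"
```

```text
time_s: 10.02
position: [0.5298, 0.1412, 0.0256]
tool_rot: [3.12, 0.363, -0.0]
force: [-4.0, -1.7, 1.4]
grip_width: 0.0586
grip_force: 1.9
t 10.02 p [0.5298 0.1412 0.0256] plate [-0.0618  0.0025] yaw 0.2313 tilt [-0.0001 -0.0001] F -4.25 -0.74 1.39 w 0.0586
```

```bash
python3 -m crank '{"translation":[[0.001,0,0],[0.001,0,0],[0.001,0,0],[0.001,0,0],[0.001,0,0],[0.001,0,0],[0.001,0,0],[0.001,0,0]],"angular":[[0,0,0],[0,0,0],[0,0,0],[0,0,0],[0,0,0],[0,0,0],[0,0,0],[0,0,0]],"jaw":[0.62,0.62,0.62,0.62,0.62,0.62,0.62,0.62]}'
python3 - <<'E'
from plant import robot
from h import *
s,R=stat(robot); c=robot.capture("wrist"); cv2.imwrite("pics/w5.png",c["img"][...,::-1]); np.savez("w5.npz",**c,pos=s["position"],R=R)
E
```

```text
time_s: 10.68
position: [0.5375, 0.143, 0.0257]
tool_rot: [3.121, 0.363, -0.001]
force: [-4.6, -2.1, 3.4]
grip_width: 0.0582
grip_force: 2.4
t 10.68 p [0.5375 0.143  0.0257] plate [-0.0539  0.0025] yaw 0.2313 tilt [-0.0003 -0.0001] F -4.95 -0.95 3.44 w 0.0582
```

View pics/w5.png

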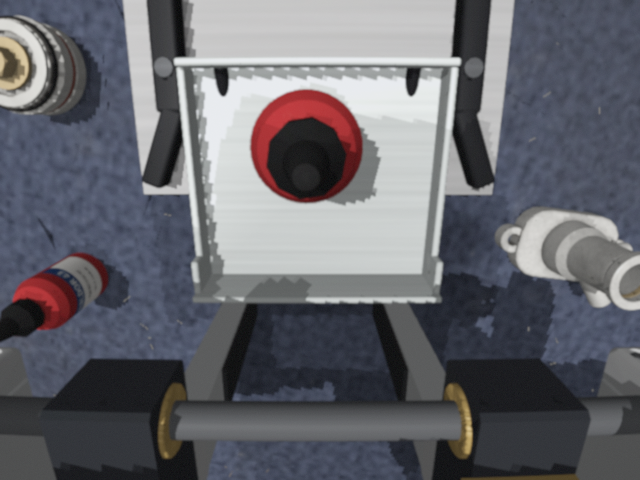

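The tray front is inside the straight guides with similar small gaps both sides, and the bottle is upright. Continuing, easing up slightly (0.8 mm) to relieve the pads' downward drag.

```bash
python3 -m crank '{"translation":[[0.001,0,-0.0001],[0.001,0,-0.0001],[0.001,0,-0.0001],[0.001,0,-0.0001],[0.001,0,-0.0001],[0.001,0,-0.0001],[0.001,0,-0.0001],[0.001,0,-0.0001]],"angular":[[0,0,0],[0,0,0],[0,0,0],[0,0,0],[0,0,0],[0,0,0],[0,0,0],[0,0,0]],"jaw":[0.62,0.62,0.62,0.62,0.62,0.62,0.62,0.62]}'
python3 -c "
from plant import robot
from h import *
stat(robot)"
```

```text
time_s: 11.4
position: [0.5456, 0.1449, 0.0262]
tool_rot: [3.121, 0.362, 0.0]
force: [-2.8, -1.1, -0.9]
grip_width: 0.0583
grip_force: 1.1
t 11.4 p [0.5456 0.1449 0.0262] plate [-0.0456  0.0024] yaw 0.2312 tilt [ 0.0001 -0.0001] F -2.97 -0.4 -0.89 w 0.0583
```

```bash
python3 -m crank '{"translation":[[0.001,0,0],[0.001,0,0],[0.001,0,0],[0.001,0,0],[0.001,0,0],[0.001,0,0],[0.001,0,0],[0.001,0,0]],"angular":[[0,0,0],[0,0,0],[0,0,0],[0,0,0],[0,0,0],[0,0,0],[0,0,0],[0,0,0]],"jaw":[0.62,0.62,0.62,0.62,0.62,0.62,0.62,0.62]}'
python3 -c "
from plant import robot
from h import *
stat(robot)"
```

```text
time_s: 12.07
position: [0.5532, 0.1467, 0.0264]
tool_rot: [3.121, 0.362, 0.0]
force: [-1.9, -0.2, -1.3]
grip_width: 0.0588
grip_force: 0.9
t 12.07 p [0.5532 0.1467 0.0264] plate [-0.0377  0.0024] yaw 0.2313 tilt [ 0.0001 -0.0001] F -1.93 0.2 -1.28 w 0.0588
```

```bash
python3 -m crank '{"translation":[[0.001,0,0],[0.001,0,0],[0.001,0,0],[0.001,0,0],[0.001,0,0],[0.001,0,0],[0.001,0,0],[0.001,0,0]],"angular":[[0,0,0],[0,0,0],[0,0,0],[0,0,0],[0,0,0],[0,0,0],[0,0,0],[0,0,0]],"jaw":[0.62,0.62,0.62,0.62,0.62,0.62,0.62,0.62]}'
python3 -c "
from plant import robot
from h import *
stat(robot)"
```

```text
time_s: 12.73
position: [0.561, 0.1485, 0.0264]
tool_rot: [3.12, 0.363, -0.0]
force: [-1.1, -0.9, -1.3]
grip_width: 0.0586
grip_force: 0.9
t 12.73 p [0.561  0.1485 0.0264] plate [-0.0298  0.0024] yaw 0.2313 tilt [-0.     -0.0001] F -1.33 -0.62 -1.33 w 0.0586
```

```bash
python3 -m crank '{"translation":[[0.001,0,0],[0.001,0,0],[0.001,0,0],[0.001,0,0],[0.001,0,0],[0.001,0,0],[0.001,0,0],[0.001,0,0]],"angular":[[0,0,0],[0,0,0],[0,0,0],[0,0,0],[0,0,0],[0,0,0],[0,0,0],[0,0,0]],"jaw":[0.62,0.62,0.62,0.62,0.62,0.62,0.62,0.62]}'
python3 - <<'E'
from plant import robot
from h import *
s,R=stat(robot); c=robot.capture("wrist"); cv2.imwrite("pics/w6.png",c["img"][...,::-1]); np.savez("w6.npz",**c,pos=s["position"],R=R)
E
```

```text
time_s: 13.4
position: [0.5688, 0.1504, 0.0264]
tool_rot: [3.121, 0.362, 0.0]
force: [-1.5, -0.6, -1.4]
grip_width: 0.0585
grip_force: 0.9
t 13.4 p [0.5688 0.1504 0.0264] plate [-0.0217  0.0024] yaw 0.2313 tilt [ 0.0001 -0.0001] F -1.6 -0.23 -1.43 w 0.0585
```

View pics/w6.png

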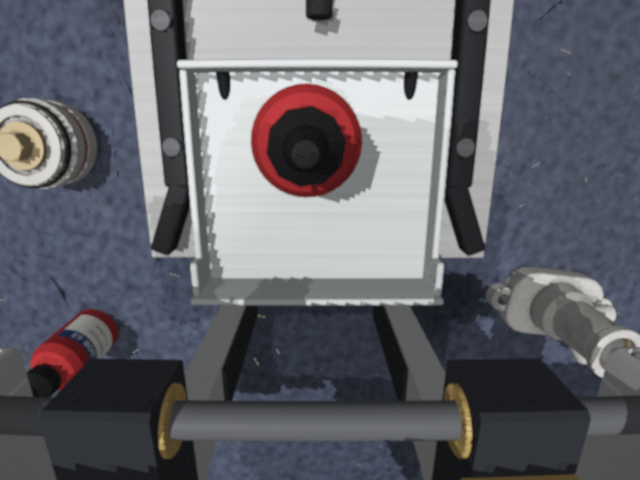

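The buffer face is at about (319,19) and the tray's front top edge at row 62. The bottle is upright and the tray is between the guides.

```bash
python3 -c "
from h import *
print(pf(wcast('w6.npz',[(319,20)],.011)),pf(wcast('w6.npz',[(319,20)],.017)),pf(wcast('w6.npz',[(319,62)],.0245)),pf(wcast('w6.npz',[(319,258)],.003)))"
python3 -m crank '{"translation":[[0.001,0,0],[0.001,0,0],[0.001,0,0],[0.001,0,0],[0.001,0,0],[0.001,0,0],[0.001,0,0],[0.001,0,0]],"angular":[[0,0,0],[0,0,0],[0,0,0],[0,0,0],[0,0,0],[0,0,0],[0,0,0],[0,0,0]],"jaw":[0.62,0.62,0.62,0.62,0.62,0.62,0.62,0.62]}'
python3 -c "
from plant import robot
from h import *
stat(robot)"
```

```text
[[0.10525648 0.00094732]] [[0.10383519 0.00101044]] [[0.08710206 0.00110551]] [[-0.00070081  0.0009442 ]]
time_s: 14.12
position: [0.5766, 0.1522, 0.0264]
tool_rot: [3.121, 0.362, -0.0]
force: [-1.8, -0.5, -0.5]
grip_width: 0.0583
grip_force: 1.1
t 14.12 p [0.5766 0.1522 0.0264] plate [-0.0137  0.0023] yaw 0.2313 tilt [ 0.     -0.0001] F -1.82 -0.06 -0.53 w 0.0583
```

```bash
python3 -m crank '{"translation":[[0.001,0,0],[0.001,0,0],[0.001,0,0],[0.001,0,0],[0.001,0,0],[0.0008,0,0],[0.0006,0,0],[0.0006,0,0]],"angular":[[0,0,0],[0,0,0],[0,0,0],[0,0,0],[0,0,0],[0,0,0],[0,0,0],[0,0,0]],"jaw":[0.62,0.62,0.62,0.62,0.62,0.62,0.62,0.62]}'
python3 -c "
from plant import robot
from h import *
stat(robot)"
```

```text
time_s: 14.78
position: [0.5833, 0.1537, 0.0264]
tool_rot: [3.12, 0.362, -0.0]
force: [-1.8, -1.2, 0.3]
grip_width: 0.0581
grip_force: 1.2
t 14.78 p [0.5833 0.1537 0.0264] plate [-0.0068  0.0023] yaw 0.2313 tilt [-0.0001 -0.0001] F -2.04 -0.78 0.26 w 0.0581
```

```bash
python3 -m crank '{"translation":[[0.0005,0,0],[0.0005,0,0],[0.0005,0,0],[0.0005,0,0]],"angular":[[0,0,0],[0,0,0],[0,0,0],[0,0,0]],"jaw":[0.62,0.62,0.62,0.62]}'
python3 -c "
from plant import robot
from h import *
stat(robot)"
```

```text
time_s: 15.12
position: [0.5853, 0.1542, 0.0264]
tool_rot: [3.12, 0.363, -0.0]
force: [-2.9, -0.6, 1.1]
grip_width: 0.0582
grip_force: 1.2
t 15.12 p [0.5853 0.1542 0.0264] plate [-0.0048  0.0023] yaw 0.2313 tilt [-0.     -0.0001] F -2.93 0.1 1.07 w 0.0582
```

```bash
python3 -m crank '{"translation":[[0.0005,0,0],[0.0005,0,0],[0.0005,0,0],[0.0005,0,0]],"angular":[[0,0,0],[0,0,0],[0,0,0],[0,0,0]],"jaw":[0.62,0.62,0.62,0.62]}'
python3 -c "
from plant import robot
from h import *
stat(robot)"
```

```text
time_s: 15.45
position: [0.586, 0.1544, 0.0264]
tool_rot: [3.12, 0.363, -0.004]
force: [-6.3, -2.0, 3.5]
grip_width: 0.058
grip_force: 3.1
t 15.45 p [0.586  0.1544 0.0264] plate [-0.0041  0.0023] yaw 0.2314 tilt [-0.0025 -0.0007] F -6.62 -0.43 3.48 w 0.058
```

```bash
python3 -m crank '{"translation":[[0.0005,0,0],[0.0005,0,0],[0.0005,0,0],[0.0005,0,0]],"angular":[[0,0,0],[0,0,0],[0,0,0],[0,0,0]],"jaw":[0.62,0.62,0.62,0.62]}'
python3 -c "
from plant import robot
from h import *
stat(robot)"
```

```text
time_s: 15.78
position: [0.5864, 0.1545, 0.0264]
tool_rot: [3.12, 0.363, -0.009]
force: [-8.7, -2.8, 5.9]
grip_width: 0.0584
grip_force: 4.3
t 15.78 p [0.5864 0.1545 0.0264] plate [-0.0036  0.0023] yaw 0.2315 tilt [-0.0054 -0.0013] F -9.08 -0.68 5.93 w 0.0584
```

```bash
python3 -m crank '{"translation":[[0,0,0],[0,0,0],[0,0,0]],"angular":[[0,0,0],[0,0,0],[0,0,0]],"jaw":[0.62,0.62,0.62]}'
python3 - <<'E'
from plant import robot
from h import *
s,R=stat(robot); c=robot.capture("wrist"); np.savez("w7.npz",**c,pos=s["position"],R=R)
cv2.imwrite("pics/w7.png",cv2.resize(c["img"][0:110,170:470,::-1],(800,293),interpolation=cv2.INTER_CUBIC))
E
```

```text
time_s: 16.03
position: [0.5865, 0.1545, 0.0264]
tool_rot: [3.12, 0.363, -0.008]
force: [-6.7, -2.4, 4.8]
grip_width: 0.0582
grip_force: 4.0
t 16.03 p [0.5865 0.1545 0.0264] plate [-0.0036  0.0023] yaw 0.2314 tilt [-0.0052 -0.0013] F -7.05 -0.77 4.77 w 0.0582
```

View pics/w7.png

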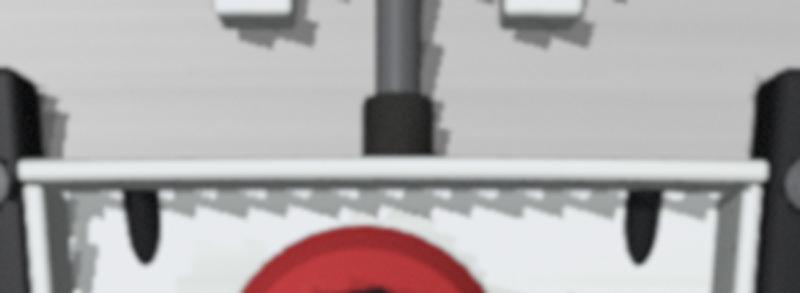

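The tray front is against the buffer (no gap at (398,155) in the crop). I'll press a little further and watch force and compression.

```bash
python3 -m crank '{"translation":[[0.0004,0,0],[0.0004,0,0],[0.0004,0,0],[0,0,0],[0,0,0]],"angular":[[0,0,0],[0,0,0],[0,0,0],[0,0,0],[0,0,0]],"jaw":[0.62,0.62,0.62,0.62,0.62]}'
python3 -c "
from plant import robot
from h import *
stat(robot)"
```

```text
time_s: 16.5
position: [0.5868, 0.1546, 0.0264]
tool_rot: [3.12, 0.363, -0.011]
force: [-9.2, -1.9, 6.8]
grip_width: 0.0579
grip_force: 4.8
t 16.5 p [0.5868 0.1546 0.0264] plate [-0.0033  0.0023] yaw 0.2315 tilt [-0.0069 -0.0017] F -9.37 0.28 6.75 w 0.0579
```

```bash
python3 -m crank '{"translation":[[0.0004,0,0],[0.0004,0,0],[0,0,0],[0,0,0]],"angular":[[0,0,0],[0,0,0],[0,0,0],[0,0,0]],"jaw":[0.62,0.62,0.62,0.62]}'
python3 -c "
from plant import robot
from h import *
stat(robot)"
```

```text
time_s: 16.83
position: [0.587, 0.1547, 0.0264]
tool_rot: [3.12, 0.363, -0.013]
force: [-10.5, -2.5, 6.9]
grip_width: 0.0581
grip_force: 5.3
t 16.83 p [0.587  0.1547 0.0264] plate [-0.0031  0.0023] yaw 0.2315 tilt [-0.0081 -0.002 ] F -10.77 0.05 6.94 w 0.0581
```

```bash
python3 -m crank '{"translation":[[0,0,0],[0,0,0],[0,0,0],[0,0,0],[0,0,0],[0,0,0],[0,0,0],[0,0,0]],"angular":[[0,0,0],[0,0,0],[0,0,0],[0,0,0],[0,0,0],[0,0,0],[0,0,0],[0,0,0]],"jaw":[0.62,0.62,0.62,0.62,0.62,0.62,0.62,0.62]}'
python3 -m crank '{"translation":[[0,0,0],[0,0,0],[0,0,0],[0,0,0],[0,0,0],[0,0,0]],"angular":[[0,0,0],[0,0,0],[0,0,0],[0,0,0],[0,0,0],[0,0,0]],"jaw":[0.62,0.62,0.62,0.62,0.62,0.62]}'
python3 -c "
from plant import robot
from h import *
stat(robot)"
```

```text
time_s: 17.5
position: [0.587, 0.1547, 0.0264]
tool_rot: [3.12, 0.363, -0.013]
force: [-10.0, -2.7, 7.1]
grip_width: 0.058
grip_force: 5.3
time_s: 18.0
position: [0.5869, 0.1547, 0.0264]
tool_rot: [3.12, 0.363, -0.013]
force: [-9.9, -2.7, 7.6]
grip_width: 0.0583
grip_force: 5.3
t 18.0 p [0.5869 0.1547 0.0264] plate [-0.0031  0.0024] yaw 0.2315 tilt [-0.0081 -0.0019] F -10.26 -0.27 7.6 w 0.0583
```

```bash
python3 -m crank '{"translation":[[-0.0003,0,0],[-0.0003,0,0],[-0.0003,0,0],[-0.0003,0,0],[-0.0003,0,0],[-0.0003,0,0],[-0.0003,0,0],[-0.0003,0,0]],"angular":[[0,0,0],[0,0,0],[0,0,0],[0,0,0],[0,0,0],[0,0,0],[0,0,0],[0,0,0]],"jaw":[0.62,0.62,0.62,0.62,0.62,0.62,0.62,0.62]}'
python3 -m crank '{"translation":[[-0.0003,0,0],[-0.0003,0,0],[-0.0003,0,0],[-0.0003,0,0],[-0.0003,0,0],[-0.0003,0,0],[-0.0003,0,0],[-0.0003,0,0]],"angular":[[0,0,0],[0,0,0],[0,0,0],[0,0,0],[0,0,0],[0,0,0],[0,0,0],[0,0,0]],"jaw":[0.62,0.62,0.62,0.62,0.62,0.62,0.62,0.62]}'
python3 -m crank '{"translation":[[-0.0003,0,0],[-0.0003,0,0],[-0.0003,0,0],[-0.0003,0,0],[-0.0003,0,0],[-0.0003,0,0],[-0.0003,0,0],[-0.0003,0,0]],"angular":[[0,0,0],[0,0,0],[0,0,0],[0,0,0],[0,0,0],[0,0,0],[0,0,0],[0,0,0]],"jaw":[0.62,0.62,0.62,0.62,0.62,0.62,0.62,0.62]}'
python3 -c "
from plant import robot
from h import *
stat(robot)"
```

```text
time_s: 18.67
position: [0.5869, 0.1547, 0.0264]
tool_rot: [3.12, 0.362, -0.005]
force: [-5.5, -1.8, 2.8]
grip_width: 0.0584
grip_force: 3.0
time_s: 19.33
position: [0.5869, 0.1546, 0.0264]
tool_rot: [-3.121, -0.362, -0.002]
force: [-2.0, 0.4, 0.9]
grip_width: 0.0586
grip_force: 1.4
time_s: 20.0
position: [0.5847, 0.154, 0.0266]
tool_rot: [3.121, 0.362, 0.002]
force: [-0.1, -0.1, -0.4]
grip_width: 0.0585
grip_force: 0.0
t 20.0 p [0.5847 0.154  0.0266] plate [-0.0055  0.0022] yaw 0.2313 tilt [0.0013 0.0001] F -0.09 -0.07 -0.38 w 0.0585
```

Released. I'll back off slowly, then rise and check.

```bash
python3 -m crank '{"translation":[[-0.0005,0,0],[-0.0007,0,0],[-0.001,0,0],[-0.001,0,0],[-0.0015,0,0],[-0.002,0,0],[-0.003,0,0],[-0.004,0,0]],"angular":[[0,0,0],[0,0,0],[0,0,0],[0,0,0],[0,0,0],[0,0,0],[0,0,0],[0,0,0]],"jaw":[0.62,0.62,0.62,0.62,0.62,0.62,0.62,0.62]}'
python3 -m crank '{"translation":[[-0.005,0,0],[-0.006,0,0],[-0.008,0,0],[-0.008,0,-0.002],[-0.008,0,-0.005],[-0.005,0,-0.008],[0,0,-0.008],[0,0,0]],"angular":[[0,0,0],[0,0,0],[0,0,0],[0,0,0],[0,0,0],[0,0,0],[0,0,0],[0,0,0]],"jaw":[0.62,0.62,0.62,0.62,0.62,0.62,0.62,0.62]}'
python3 - <<'E'
from plant import robot
from h import *
s,R=stat(robot); c=robot.capture("wrist"); np.savez("w8.npz",**c,pos=s["position"],R=R)
t=robot.capture("scene")["img"]
a=c["img"]
cv2.imwrite("pics/w8.png",np.hstack([cv2.resize(a,(430,322)),cv2.resize(t[180:340,200:440],(370,322))])[...,::-1])
E
```

```text
time_s: 20.67
position: [0.5706, 0.1508, 0.0264]
tool_rot: [3.121, 0.363, 0.0]
force: [-0.5, -0.3, -0.5]
grip_width: 0.0579
grip_force: 0.0
time_s: 21.33
position: [0.5333, 0.1418, 0.0517]
tool_rot: [3.121, 0.362, 0.007]
force: [0.1, 1.1, 0.6]
grip_width: 0.0582
grip_force: 0.0
t 21.33 p [0.5333 0.1418 0.0517] plate [-0.0583  0.0024] yaw 0.2313 tilt [0.0046 0.0005] F 0.38 1.0 0.59 w 0.0582
```

View pics/w8.png

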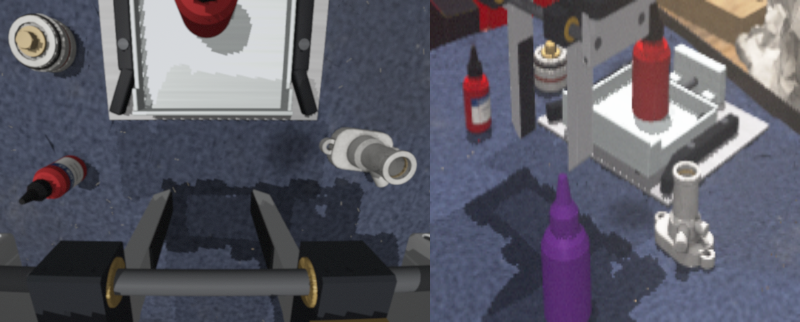

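The tray rests on the buffer, the bottle is upright and the castings are untouched. However, the force hysteresis (10 N to 2 N with no motion, about 4 N of friction) suggests the buffer only saw about 6 N. There's plenty of time, so I'll press once more, slightly further.

```bash
python3 -m crank '{"translation":[[0.003,0,0.01],[0.007,0,0.01],[0.008,0,0.0033],[0.008,0,0],[0.008,0,0],[0.005,0,0],[0.003,0,0],[0,0,0]],"angular":[[0,0,0],[0,0,0],[0,0,0],[0,0,0],[0,0,0],[0,0,0],[0,0,0],[0,0,0]],"jaw":[0.62,0.62,0.62,0.62,0.62,0.62,0.62,0.62]}'
python3 -c "
from plant import robot
from h import *
stat(robot)"
```

```text
time_s: 22.1
position: [0.5739, 0.1515, 0.0262]
tool_rot: [3.121, 0.363, 0.002]
force: [-0.2, -0.4, -0.2]
grip_width: 0.0583
grip_force: 0.0
t 22.1 p [0.5739 0.1515 0.0262] plate [-0.0165  0.0023] yaw 0.2313 tilt [0.0011 0.0001] F -0.3 -0.32 -0.22 w 0.0583
```

```bash
python3 -m crank '{"translation":[[0.003,0,0],[0.003,0,0],[0.0015,0,0],[0.001,0,0],[0.0008,0,0],[0.0006,0,0],[0.0005,0,0],[0.0004,0,0]],"angular":[[0,0,0],[0,0,0],[0,0,0],[0,0,0],[0,0,0],[0,0,0],[0,0,0],[0,0,0]],"jaw":[0.62,0.62,0.62,0.62,0.62,0.62,0.62,0.62]}'
python3 -c "
from plant import robot
from h import *
stat(robot)"
```

```text
time_s: 22.77
position: [0.5832, 0.1537, 0.0261]
tool_rot: [3.121, 0.362, -0.0]
force: [-0.1, 0.1, 0.5]
grip_width: 0.0584
grip_force: 0.0
t 22.77 p [0.5832 0.1537 0.0261] plate [-0.007   0.0023] yaw 0.2312 tilt [-0.     -0.0001] F -0.05 0.11 0.48 w 0.0584
```

```bash
python3 -m crank '{"translation":[[0.0005,0,0],[0.0005,0,0],[0.0005,0,0],[0.0005,0,0],[0.0005,0,0],[0.0005,0,0]],"angular":[[0,0,0],[0,0,0],[0,0,0],[0,0,0],[0,0,0],[0,0,0]],"jaw":[0.62,0.62,0.62,0.62,0.62,0.62]}'
python3 -c "
from plant import robot
from h import *
stat(robot)"
```

```text
time_s: 23.27
position: [0.5862, 0.1544, 0.0261]
tool_rot: [3.121, 0.362, -0.0]
force: [-0.3, 0.0, 0.2]
grip_width: 0.0583
grip_force: 0.0
t 23.27 p [0.5862 0.1544 0.0261] plate [-0.0039  0.0023] yaw 0.2313 tilt [-0.     -0.0001] F -0.3 0.1 0.17 w 0.0583
```

```bash
python3 -m crank '{"translation":[[0.0005,0,0],[0.0005,0,0],[0.0005,0,0],[0.0005,0,0],[0.0005,0,0],[0.0005,0,0]],"angular":[[0,0,0],[0,0,0],[0,0,0],[0,0,0],[0,0,0],[0,0,0]],"jaw":[0.62,0.62,0.62,0.62,0.62,0.62]}'
python3 -c "
from plant import robot
from h import *
stat(robot)"
```

```text
time_s: 23.77
position: [0.5863, 0.1545, 0.026]
tool_rot: [3.12, 0.363, -0.009]
force: [-7.5, -2.1, 6.5]
grip_width: 0.0583
grip_force: 3.8
t 23.77 p [0.5863 0.1545 0.026 ] plate [-0.0038  0.0023] yaw 0.2316 tilt [-0.0055 -0.0014] F -7.75 -0.31 6.49 w 0.0583
```

The tray is sticking because the pads also press it down (Fz 6.5 N). I'll ease the tool up about 1 mm to unload that, not enough to lift it.

```bash
python3 -m crank '{"translation":[[0,0,-0.0002],[0,0,-0.0002],[0,0,-0.0002],[0,0,-0.0002],[0,0,0]],"angular":[[0,0,0],[0,0,0],[0,0,0],[0,0,0],[0,0,0]],"jaw":[0.62,0.62,0.62,0.62,0.62]}'
python3 -c "
from plant import robot
from h import *
stat(robot)"
```

```text
time_s: 24.18
position: [0.5863, 0.1545, 0.0261]
tool_rot: [3.12, 0.363, -0.009]
force: [-5.3, -1.9, 2.1]
grip_width: 0.0588
grip_force: 2.7
t 24.18 p [0.5863 0.1545 0.0261] plate [-0.0038  0.0023] yaw 0.2314 tilt [-0.0057 -0.0013] F -5.61 -0.57 2.12 w 0.0588
```

```bash
python3 -m crank '{"translation":[[0.00035,0,-0.00015],[0.00035,0,-0.00015],[0.00035,0,-0.00015],[0.00035,0,-0.00015],[0.00035,0,-0.00015],[0.00035,0,-0.00015],[0.00035,0,-0.00015],[0.00035,0,-0.00015]],"angular":[[0,0,0],[0,0,0],[0,0,0],[0,0,0],[0,0,0],[0,0,0],[0,0,0],[0,0,0]],"jaw":[0.62,0.62,0.62,0.62,0.62,0.62,0.62,0.62]}'
python3 -c "
from plant import robot
from h import *
stat(robot)"
```

```text
time_s: 24.85
position: [0.5873, 0.1548, 0.0264]
tool_rot: [3.12, 0.362, -0.015]
force: [-6.6, -2.2, 0.1]
grip_width: 0.0584
grip_force: 3.5
t 24.85 p [0.5873 0.1548 0.0264] plate [-0.0027  0.0024] yaw 0.2314 tilt [-0.0094 -0.0021] F -6.95 -0.55 0.07 w 0.0584
```

```bash
python3 -m crank '{"translation":[[0.0004,0,-0.0001],[0.0004,0,-0.0001],[0.0004,0,-0.0001],[0.0004,0,-0.0001],[0.0003,0,-0.0001],[0,0,0]],"angular":[[0,0,0],[0,0,0],[0,0,0],[0,0,0],[0,0,0],[0,0,0]],"jaw":[0.62,0.62,0.62,0.62,0.62,0.62]}'
python3 -c "
from plant import robot
from h import *
stat(robot)"
```

```text
time_s: 25.35
position: [0.588, 0.155, 0.0265]
tool_rot: [3.119, 0.362, -0.019]
force: [-8.0, -2.6, -1.0]
grip_width: 0.0581
grip_force: 4.2
t 25.35 p [0.588  0.155  0.0265] plate [-0.002   0.0024] yaw 0.2313 tilt [-0.0119 -0.0026] F -8.39 -0.62 -0.99 w 0.0581
```

```bash
python3 -m crank '{"translation":[[0.0003,0,0],[0.0003,0,0],[0,0,0],[0,0,0],[0,0,0],[0,0,0],[0,0,0],[0,0,0]],"angular":[[0,0,0],[0,0,0],[0,0,0],[0,0,0],[0,0,0],[0,0,0],[0,0,0],[0,0,0]],"jaw":[0.62,0.62,0.62,0.62,0.62,0.62,0.62,0.62]}'
python3 -m crank '{"translation":[[0,0,0],[0,0,0],[0,0,0],[0,0,0],[0,0,0],[0,0,0],[0,0,0],[0,0,0]],"angular":[[0,0,0],[0,0,0],[0,0,0],[0,0,0],[0,0,0],[0,0,0],[0,0,0],[0,0,0]],"jaw":[0.62,0.62,0.62,0.62,0.62,0.62,0.62,0.62]}'
python3 -c "
from plant import robot
from h import *
stat(robot)"
```

```text
time_s: 26.02
position: [0.5881, 0.155, 0.0264]
tool_rot: [3.119, 0.362, -0.02]
force: [-7.7, -2.5, 0.1]
grip_width: 0.0584
grip_force: 4.5
time_s: 26.68
position: [0.5881, 0.155, 0.0264]
tool_rot: [3.119, 0.362, -0.02]
force: [-7.6, -3.1, 0.4]
grip_width: 0.0584
grip_force: 4.5
t 26.68 p [0.5881 0.155  0.0264] plate [-0.0019  0.0024] yaw 0.2314 tilt [-0.0127 -0.0028] F -8.12 -1.24 0.44 w 0.0584
```

```bash
python3 -m crank '{"translation":[[-0.0003,0,0.00012],[-0.0003,0,0.00012],[-0.0003,0,0.00012],[-0.0003,0,0.00012],[-0.0003,0,0.00012],[-0.0003,0,0.00012],[-0.0003,0,0.00012],[-0.0003,0,0.00012]],"angular":[[0,0,0],[0,0,0],[0,0,0],[0,0,0],[0,0,0],[0,0,0],[0,0,0],[0,0,0]],"jaw":[0.62,0.62,0.62,0.62,0.62,0.62,0.62,0.62]}'
python3 -m crank '{"translation":[[-0.0003,0,0.00012],[-0.0003,0,0.00012],[-0.0003,0,0.00012],[-0.0003,0,0.00012],[-0.0003,0,0.00012],[-0.0003,0,0.00012],[-0.0003,0,0.00012],[-0.0003,0,0.00012]],"angular":[[0,0,0],[0,0,0],[0,0,0],[0,0,0],[0,0,0],[0,0,0],[0,0,0],[0,0,0]],"jaw":[0.62,0.62,0.62,0.62,0.62,0.62,0.62,0.62]}'
python3 -c "
from plant import robot
from h import *
stat(robot)"
```

```text
time_s: 27.35
position: [0.588, 0.155, 0.0262]
tool_rot: [3.12, 0.362, -0.013]
force: [-5.2, -1.2, 0.6]
grip_width: 0.0581
grip_force: 3.0
time_s: 28.02
position: [0.5879, 0.1549, 0.0261]
tool_rot: [3.12, 0.362, -0.005]
force: [-5.2, -1.4, 0.3]
grip_width: 0.0583
grip_force: 2.5
t 28.02 p [0.5879 0.1549 0.0261] plate [-0.0021  0.0024] yaw 0.2313 tilt [-0.0033 -0.0007] F -5.34 -0.14 0.32 w 0.0583
```

```bash
python3 -m crank '{"translation":[[-0.00025,0,0.00005],[-0.00025,0,0.00005],[-0.00025,0,0.00005],[-0.00025,0,0.00005],[-0.00025,0,0.00005],[-0.00025,0,0.00005],[-0.00025,0,0.00005],[-0.00025,0,0.00005]],"angular":[[0,0,0],[0,0,0],[0,0,0],[0,0,0],[0,0,0],[0,0,0],[0,0,0],[0,0,0]],"jaw":[0.62,0.62,0.62,0.62,0.62,0.62,0.62,0.62]}'
python3 -m crank '{"translation":[[-0.00025,0,0],[-0.00025,0,0],[-0.00025,0,0],[-0.00025,0,0],[-0.00025,0,0],[-0.00025,0,0],[-0.00025,0,0],[-0.00025,0,0]],"angular":[[0,0,0],[0,0,0],[0,0,0],[0,0,0],[0,0,0],[0,0,0],[0,0,0],[0,0,0]],"jaw":[0.62,0.62,0.62,0.62,0.62,0.62,0.62,0.62]}'
python3 -m crank '{"translation":[[-0.0003,0,0],[-0.0003,0,0],[-0.0003,0,0],[-0.0003,0,0],[-0.0004,0,0],[-0.0005,0,0],[-0.0005,0,0],[-0.0005,0,0]],"angular":[[0,0,0],[0,0,0],[0,0,0],[0,0,0],[0,0,0],[0,0,0],[0,0,0],[0,0,0]],"jaw":[0.62,0.62,0.62,0.62,0.62,0.62,0.62,0.62]}'
python3 -c "
from plant import robot
from h import *
stat(robot)"
```

```text
time_s: 28.68
position: [0.5875, 0.1548, 0.0261]
tool_rot: [3.121, 0.363, -0.0]
force: [-4.3, -0.3, -0.6]
grip_width: 0.0585
grip_force: 2.2
time_s: 29.35
position: [0.5866, 0.1545, 0.0266]
tool_rot: [-3.121, -0.362, -0.003]
force: [-2.4, -0.0, -0.8]
grip_width: 0.0583
grip_force: 1.0
time_s: 30.02
position: [0.5828, 0.1536, 0.0264]
tool_rot: [3.121, 0.363, 0.001]
force: [0.6, 0.1, -1.1]
grip_width: 0.0583
grip_force: 0.0
t 30.02 p [0.5828 0.1536 0.0264] plate [-0.0073  0.0023] yaw 0.2313 tilt [0.0006 0.    ] F 0.58 -0.08 -1.1 w 0.0583
```

Released smoothly. Backing off and a final check.

```bash
python3 -m crank '{"translation":[[-0.0007,0,0],[-0.001,0,0],[-0.0015,0,0],[-0.002,0,0],[-0.003,0,0],[-0.004,0,0],[-0.005,0,0],[-0.006,0,0]],"angular":[[0,0,0],[0,0,0],[0,0,0],[0,0,0],[0,0,0],[0,0,0],[0,0,0],[0,0,0]],"jaw":[0.62,0.62,0.62,0.62,0.62,0.62,0.62,0.62]}'
python3 -m crank '{"translation":[[-0.006,0,-0.005],[-0.006,0,-0.01],[-0.006,0,-0.02],[0,0,-0.03],[0,0,-0.03],[0.02,0,-0.03],[0.03,0,-0.03],[0.03,0,-0.02]],"angular":[[0,0,0],[0,0,0],[0,0,0],[0,0,0],[0,0,0],[0,0,0],[0,0,0],[0,0,0]],"jaw":[0.62,0.62,0.62,0.62,0.62,0.62,0.62,0.62]}'
python3 -m crank '{"translation":[[0,0,0],[0,0,0],[0,0,0]],"angular":[[0,0,0],[0,0,0],[0,0,0]],"jaw":[0.62,0.62,0.62]}'
python3 - <<'E'
from plant import robot
from h import *
s,R=stat(robot); c=robot.capture("wrist"); np.savez("w9.npz",**c,pos=s["position"],R=R)
cv2.imwrite("pics/w9.png",c["img"][...,::-1])
E
```

```text
time_s: 30.68
position: [0.5595, 0.1482, 0.0263]
tool_rot: [3.121, 0.362, 0.0]
force: [0.4, 0.1, 0.1]
grip_width: 0.0583
grip_force: 0.0
time_s: 31.35
position: [0.6206, 0.1626, 0.206]
tool_rot: [-3.121, -0.363, -0.009]
force: [1.8, -0.3, -0.2]
grip_width: 0.0581
grip_force: 0.0
time_s: 31.6
position: [0.6183, 0.1621, 0.2003]
tool_rot: [3.12, 0.363, -0.004]
force: [-0.1, 0.3, 0.2]
grip_width: 0.0581
grip_force: 0.0
t 31.6 p [0.6183 0.1621 0.2003] plate [0.0291 0.0023] yaw 0.2314 tilt [-0.0023 -0.0004] F -0.02 0.36 0.17 w 0.0581
```

View pics/w9.png

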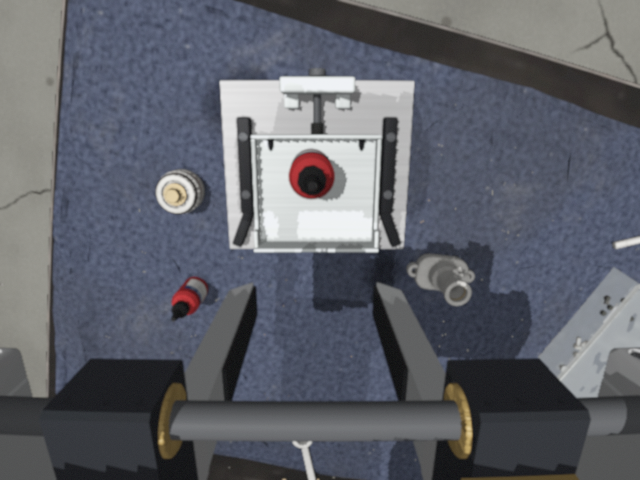

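The tray sits between the guides, touching the buffer at (318,133). The bottle is upright at (312,175), and the cap and cock body are unmoved. Handing in.

```bash
python3 -c "
from plant import robot
print(robot.job_done())"
```

```text
the job is handed in; nothing more can be done
None
```

I handed the job in at about 32 s (judge's result not shown): the tray rests against the buffer with the bottle upright and both castings untouched; peak push read was 10.8 N, and I pressed the buffer twice, at an estimated 6 N and then 7–8 N for over a second.

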